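# Seat the stage plate of a stereo microscope and clip it down

## Task

The microscope's round stage plate lies loose on its stand. With the fingertips, slide the plate across the deck until it drops into its round seat and lies flush, without picking it up, then swing both spring clips in over it as far as they go. Leave the things beside the stand where they are.

Things in the scene. Friction and masses are not known exactly. Their poses are not given: they have to be found in the camera images.
- stand: Fixed stand of a stereo microscope: dark rounded slab, flat deck 26 mm above the worktop. Origin on the worktop under the centre of the round seat; x points to the back, y left, z up. Slab from x = -112 to +142 mm, y = +-114 mm. A steel pole 25 mm thick and 270 mm tall stands at x = +113 mm; the ivory head hangs behind it, turned to the back. Above the front and the seat is open air.
- seat (a point): Centre of the round seat, at deck height (26 mm above the worktop); axes as the stand's. The seat is a bright metal flat-bottomed recess 63 mm across and 6 mm deep with a pale window in its floor. The plate fits into it flush with the deck.
- plate_centre (a point): Centre (half-way up) of the loose stage plate, a disc 60 mm across, 6 mm thick, white above, black below, about 30 g. It starts flat on the deck in front of the seat, centre 50 to 95 mm from the seat's and 29 mm above the worktop (23 mm when flush). It bridges the recess until within about 10 mm of the seat's centre; then its far edge tips in and a little more pushing drops it flat.
- clip_left (a joint): Angle (rad) of the left spring clip about its screw. 0: the leaf points 105 deg anticlockwise (from above) from the stand's x axis, outward to the left; grows anticlockwise, forward and in over the plate; stop at 2.10. Starts at 0 to 0.45, stays where left, turns with under 1 N at its end. Steel leaf 8.5 mm wide, 2 mm thick, 7 mm above the deck at the screw, 2 mm at the end: passes over the plate only if flush.
- clip_right (a joint): Angle of the right spring clip, the mirror image of the left one: at 0 its leaf points 105 deg clockwise from the stand's x axis; grows as it turns clockwise, forward and in over the plate; stop at 2.10.
- clip_left_pivot (a point): Axis of the left clip's screw, at deck height, 45 mm behind and 53 mm left of the seat centre. The dark knurled screw head is 13 mm across and reaches 17 mm above the deck.
- clip_right_pivot (a point): Axis of the right clip's screw, 45 mm behind and 53 mm right of the seat centre; otherwise as the left.
- clip_left_tip (a point): Middle of the left clip's upturned end, 55 mm from the screw axis and 8 mm above the deck; x points outward along the leaf. The upturned end is a tab 10 mm wide that slopes up and outward from 2 to 14 mm above the deck, over 50 to 59 mm from the screw axis; push it or the leaf on its side.
- clip_right_tip (a point): Middle of the right clip's upturned end, as the left.
- tissue: White and blue packet of lens tissue, 68 x 100 x 11 mm, lying right of the stand; origin under its centre. A bystander.
- cover_box: Small pale green box of cover glasses, 29 x 32 x 21 mm, left of the stand; origin under its centre. A bystander.
- magnifier: Black folding hand lens, 32 x 36 x 13 mm, left of the stand; origin under its centre. A bystander.
Mind the look-alikes: they are no part of the job. Leave any blue or yellow look-alike of the part that bears plate_centre alone.

How it is judged:
On the way, in this order (a step that is already met when the one before it is completed fails the run):
1. the plate has dropped into its seat and lies flush (horizontal distance between plate_centre and seat below 0.003 m and z of plate_centre in the frame of seat below -0.002 m and angle between plate_centre's own z axis and vertical below 0.05 rad), for 0.2 s.
2. both clips are swung in over the seated plate (value of joint each of clip_left, clip_right above 1.8 rad), for 0.2 s.
At the end, for the whole second after the job is handed in: The plate lies in its seat, within 3 mm of its centre, within 1 mm of flush and level to 0.05 rad, white side up, and both clips are turned to within 0.3 rad of their inner stops, over the plate (all of step 1 and all of step 2); the robot touches nothing.
It fails at once if the plate is lifted off the deck (its centre more than 5 mm above its height when lying on the deck) (z of plate_centre in the frame of seat above 0.008 m).
It fails at once if the plate is turned up by more than 0.6 rad (angle between plate_centre's own z axis and vertical above 0.6 rad).
It fails at once if the plate is pushed off the stand (z of plate_centre in the frame of seat below -0.01 m).
It fails at once if the packet of lens tissue, the box of cover glasses or the hand lens is moved by more than 20 mm (distance of any of tissue, cover_box, magnifier from where it was at the start of the episode above 0.02 m).
It also fails if it takes over 67 s, if anything falls off the work surface, if the arm or the gripper's body presses on something with over 40 N, if the wrist force passes 120 N, or if a joint passes its speed limit or range.

## Robot

A 7-joint arm with a two-finger parallel gripper is mounted at the origin on a cart in front of the work surface, level with it; the furniture and walls round the work are solid. World frame = base frame: x ahead of the robot, y to its left, z up, the work surface at z = 0. Lengths are in m, angles in rad, forces in N, time in s.
With the tool pointing down it reaches from about 0.425 to 1.025 m from the base axis. Payload 3.6 kg.
Tool frame: the origin (TCP) lies midway between the tips of the shut fingers; the grasp point (between the pads) lies 19 mm behind it; z points along the fingers, y is the line along which they close (so a half turn about z gives the same grasp; the last joint's range is limited). The gripper opens to 85 mm and grips with 20 to 120 N. Pads are 22 mm wide; open, the fingers measure 114 mm over their backs; the gripper's body (76 mm by 85 mm) begins 54 mm behind the grasp point. The pads swing forward as they close: fully open they stand 13 mm farther back than shut.
Start: joints at [-1.442, 0.591, 0.048, 1.609, -0.033, 0.943, -0.034], TCP at [0.159, 0.707, 0.231] pointing down, gripper open.
Joint ranges: [-2.69, 2.69], [-0.47, 2.24], [-1.27, 1.36], [0.19, 2.51], [-1.53, 4.68], [0.08, 2.07], [-3.09, 3.09]. Speed limits (rad/s): [2.57, 2.57, 3.14, 3.14, 3.14, 3.14, 3.14].

## Interface

Orientations are given as a unit quaternion [w, x, y, z].
In Python, from plant import robot gives the robot as it stands.
- The arm moves only by the tool apply_moves, never from a script. Its argument "moves" is text: rows parted by semicolons, each of 4 numbers parted by spaces: the shift along the tool's x, y, z in mm, then the turn about the tool's z in rad. A call has 1 to 10 rows; each row is the pose to reach, as a shift and turn from the pose commanded when the call began, along the tool's axes at that moment; what a row does not reach only later rows make up. A row lasts 1/10 s, in which the tool goes at most 50 mm and 8.59 degrees, less where a joint would pass 70% of its speed; a pose out of reach is approached as far as the arm can. A call with a gripper value outside its range is refused whole. "hand" is the closure, from 0 (fully open) to 1 (shut), set as the call begins (left out, the last holds). The fingers move at their own pace and stop on an object; the grip force is fixed at half the most. Time passes only in rows, so rows that repeat a pose let the fingers close. It gives the time, the measured TCP pose, the force, the opening and the grip force at its end, in the units of the state.
- robot.read_state(): the state, without advancing time (a new reading comes with each control period).
- robot.read_camera(name): name is "scene" or "top" or "wrist"; returns (picture, depth): 480x640x3 uint8, red, green, blue; 480x640 float32, m along the optical axis (not along the pixel's ray), 0 where there is no reading.
- robot.camera_params(name): a dict with "fx", "fy", "cx", "cy" (pixels), "R" (3x3) and "t" (3): a world point X has camera coordinates R X + t; the wrist camera has in their place "hand_eye" (4x4, takes a point from camera to tool coordinates, whose origin is the TCP and whose axes are the flange's). Camera axes: x right, y down, z forward; pixel columns grow to the right and rows downward; lengths in m; the calibration is good to about 2 mm. A picture is of the moment at which its call begins: read the wrist's pose just before it. camera_params takes no time and is no camera call.
- robot.finish_job(): hands the job in; it is judged then, once.
The state is a dict: "time": time; "joint_pos": joint angles; "joint_vel": joint speeds; "joint_torque": joint torques, N m; "ee_pos": TCP position; "orientation": TCP orientation; "ft_force": force on the tool from outside, world axes, zero at the start; "wrist_torque": the same for the moment, N m; "finger_gap": opening from 0.0 (shut) to 1.0 (fully open); "finger_force": force on a finger pad.
Only numpy, scipy, OpenCV 4.12 (cv2) and the standard library are available. Lean on these libraries where they do the work, as an engineer would, in place of code of your own. Each camera call takes 0.05 s, during which the arm holds its last target. There are 200 camera calls.

## Working session

There is one attempt and no reset: what is moved stays moved. The work goes in short steps, Python scripts to look and compute and a tool call to move; the robot and the scene stay as the last step left them, time stands still between calls to the robot, and variables do not carry over. Pictures are saved under pics/ and viewed, at most 10 in all, crops included, and the job is handed in when it is done.

Besides the shell and the picture viewer there is one more tool, called as a command line: name --argument value ..., lists and objects as JSON in quotes. apply_moves: Moves the arm, as the interface text tells. Its arguments: {"type":"object","properties":{"moves":{"type":"string"},"hand":{"type":"number"}},"required":["moves"]}

```bash
mkdir -p pics; ls
python3 - <<'E'
from plant import robot
import cv2, numpy as np
s=robot.read_state(); print(s['time'],s['ee_pos'],s['orientation'],s['ft_force'])
for n in ['scene','top']:
    p,d=robot.read_camera(n); cv2.imwrite(f'pics/{n}0.png',p[:,:,::-1]); np.savez(f'pics/{n}0.npz',p=p,d=d)
    c=robot.camera_params(n); print(n,c)
E
```

```text
pics
0.0 [0.15927911 0.70643186 0.23012212] [-7.35279001e-05  1.10606051e-01  9.93863688e-01 -1.12515547e-03] [-0.61692602 -0.42147174 -0.50960238]
scene {'fx': 472.05549239200616, 'fy': 472.05549239200616, 'cx': 315.5606491269301, 'cy': 241.79807695767735, 'R': array([[ 0.77143026, -0.63613833, -0.01494575],
       [-0.49092543, -0.58006214, -0.65001549],
       [ 0.40483031,  0.50877887, -0.75977397]]), 't': array([-0.42433651,  0.24837237,  0.73615293])}
top {'fx': 535.5040821816372, 'fy': 535.5040821816372, 'cx': 318.84439688351324, 'cy': 245.46771118153987, 'R': array([[ 0.02047698, -0.9992874 , -0.03170795],
       [-0.99035795, -0.01592745, -0.13761336],
       [ 0.13701027,  0.03422013, -0.98997837]]), 't': array([-0.07296821,  0.4858614 ,  0.85009129])}
```

View pics/top0.png

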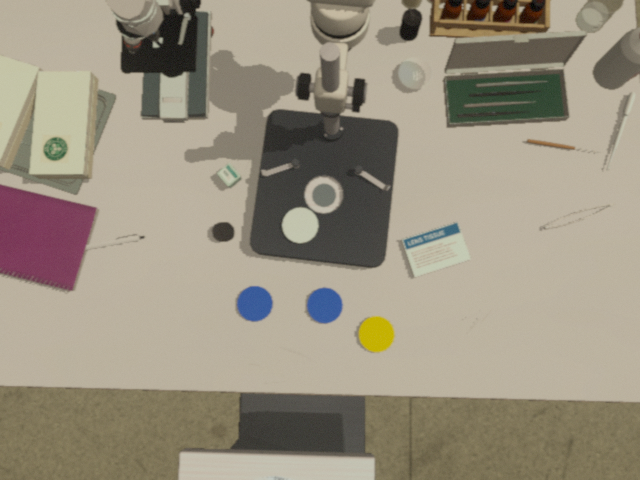

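View pics/scene0.png

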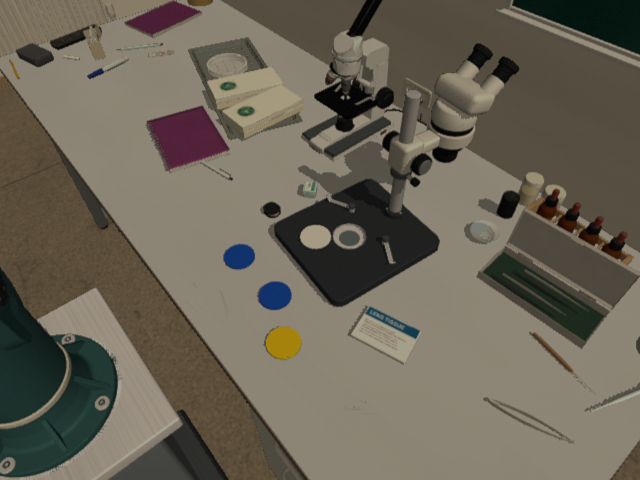

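The white disc at top (300,226) on the deck, in front of the bright seat ring at (324,195), is the plate. The blue discs at (255,303) and (325,305) and the yellow one at (376,334) lie on the worktop, so they are look-alikes. Left clip leaf is at (280,169), right at (373,179). I'll confirm with a crop and measure.

```bash
cat > h.py <<'E'
import numpy as np, cv2
from plant import robot
def cast(c,u,v,z):
    R,t=c['R'],c['t']; o=-R.T@t
    r=R.T@np.array([(u-c['cx'])/c['fx'],(v-c['cy'])/c['fy'],1.])
    return o+r*(z-o[2])/r[2]
def proj(c,X):
    p=c['R']@np.asarray(X)+c['t']; return np.array([c['fx']*p[0]/p[2]+c['cx'],c['fy']*p[1]/p[2]+c['cy']])
E
python3 - <<'E'
from h import *
for n,roi in [('top',(240,100,405,275)),('scene',(265,170,445,310))]:
    p=np.load(f'pics/{n}0.npz')['p']; c=robot.camera_params(n)
    x0,y0,x1,y1=roi; g=p[y0:y1,x0:x1].astype(int)
    hsv=cv2.cvtColor(p,cv2.COLOR_RGB2HSV)
    m=np.zeros(p.shape[:2],np.uint8); m[y0:y1,x0:x1]=(g.min(2)>110)*255
    cs,_=cv2.findContours(m,cv2.RETR_EXTERNAL,cv2.CHAIN_APPROX_NONE)
    for k in cs:
        if cv2.contourArea(k)>60:
            (u,v),wh,a=cv2.fitEllipse(k); r=cv2.minAreaRect(k)
            print(n,round(cv2.contourArea(k)),(round(u,1),round(v,1)),np.round(wh,1),'z32',cast(c,u,v,.032).round(4),'z26',cast(c,u,v,.026).round(4),cv2.boundingRect(k))
    # slab
    d=np.zeros_like(m); d[y0:y1,x0:x1]=(g.max(2)<75)*255
    d=cv2.morphologyEx(d,cv2.MORPH_CLOSE,np.ones((9,9)))
    k=max(cv2.findContours(d,cv2.RETR_EXTERNAL,cv2.CHAIN_APPROX_NONE)[0],key=cv2.contourArea)
    w=np.array([cast(c,*q[0],.026)[:2] for q in k],np.float32)
    (ctr,sz,a)=cv2.minAreaRect(w); print('slab',ctr,sz,a)
p=np.load('pics/top0.npz')['p'][130:250,240:400]
q=np.load('pics/scene0.npz')['p'][180:300,270:430]
cv2.imwrite('pics/crop.png',cv2.resize(np.vstack([p,q])[:,:,::-1],None,fx=2.5,fy=2.5,interpolation=cv2.INTER_CUBIC))
E
```

```text
top 2036 (311.8, 208.9) [36.1 83.1] z32 [ 0.5485 -0.0511  0.032 ] z26 [ 0.5497 -0.0508  0.026 ] (282, 176, 60, 67)
top 112 (372.9, 179.6) [ 5. 35.] z32 [ 0.5997 -0.1521  0.032 ] z26 [ 0.6013 -0.1525  0.026 ] (360, 171, 25, 18)
top 106 (273.9, 170.0) [ 5.4 33.8] z32 [0.6144 0.0144 0.032 ] z26 [0.6161 0.0151 0.026 ] (262, 164, 28, 12)
top 7436 (322.8, 187.3) [179.7 197.4] z32 [ 0.5855 -0.0686  0.032 ] z26 [ 0.587  -0.0685  0.026 ] (240, 100, 165, 175)
slab (0.6048677563667297, -0.07234497368335724) (0.22401300072669983, 0.28511834144592285) 84.25150299072266
scene 510 (348.1, 236.2) [22.4 29.1] z32 [ 0.5715 -0.073   0.032 ] z26 [ 0.5752 -0.0692  0.026 ] (334, 225, 30, 23)
scene 520 (315.1, 236.2) [22.5 29.5] z32 [ 0.5232 -0.032   0.032 ] z26 [ 0.5265 -0.0279  0.026 ] (300, 225, 31, 24)
scene 88 (334.1, 172.2) [ 5.6 35.5] z32 [0.6724 0.0842 0.032 ] z26 [0.677  0.0893 0.026 ] (315, 170, 36, 7)
scene 8690 (356.6, 237.3) [159.5 190. ] z32 [ 0.5821 -0.0855  0.032 ] z26 [ 0.5859 -0.0819  0.026 ] (265, 170, 180, 140)
slab (0.6232588887214661, -0.08404096961021423) (0.2875659465789795, 0.3681606352329254) 70.71185302734375
```

View pics/crop.png

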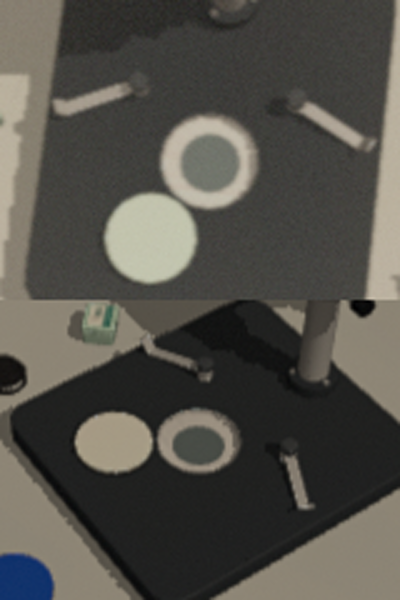

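The crop confirms it: the white disc at top ≈(300,225) and scene (315,236) lies on the dark deck next to the seat ring at top (324,194). Screws are at top ≈(296,164) and (358,169). Next I'll refine the stand frame and plan the approach.

```bash
cat >> h.py <<'E'
from scipy.spatial.transform import Rotation as Ro
def rot(s): q=s['orientation']; return Ro.from_quat([q[1],q[2],q[3],q[0]])
def shift(s,target): return rot(s).inv().apply(np.asarray(target)-s['ee_pos'])*1000
E
python3 - <<'E'
from h import *
c=robot.camera_params('top'); p=np.load('pics/top0.npz')['p']
g=cv2.cvtColor(p,cv2.COLOR_RGB2GRAY)[140:250,270:350]; b=cv2.resize(g,None,fx=4,fy=4,interpolation=cv2.INTER_CUBIC)
C=cv2.HoughCircles(b,cv2.HOUGH_GRADIENT,1,60,param1=120,param2=25,minRadius=60,maxRadius=90)
for u,v,r in C[0]: 
    u,v=u/4+270-.4,v/4+140-.4; print(u,v,r/4,cast(c,u,v,.026).round(4),cast(c,u,v,.032).round(4))
L=cast(c,295.6,163.6,.042);Rr=cast(c,358.4,169.2,.042); d=L-Rr
print(L,Rr,np.linalg.norm(d),'yaw deg',np.degrees(np.arctan2(-d[0],d[1])))
for uv in [(264.5,172.5),(386,187.5)]: print('tip',cast(c,*uv,.034))
s=robot.read_state(); print(s['ee_pos'],rot(s).as_matrix().round(3))
print(robot.camera_params('wrist'))
for t in [(.40,.50,.25),(.50,.20,.25),(.50,-.03,.25)]: print(t,shift(s,t).round())
E
```

```text
300.225 224.725 17.95 [ 0.5225 -0.032   0.026 ] [ 0.5214 -0.0324  0.032 ]
322.975 194.475 18.45 [ 0.5747 -0.069   0.026 ] [ 0.5733 -0.0692  0.032 ]
[ 0.62298654 -0.02279342  0.042     ] [ 0.61455797 -0.12742559  0.042     ] 0.1049710997178561 yaw deg -4.605476145217423
tip [0.60934401 0.02988246 0.034     ]
tip [ 0.58602774 -0.17387877  0.034     ]
[0.15927908 0.70651626 0.23024727] [[-0.976  0.22  -0.   ]
 [ 0.22   0.976 -0.002]
 [-0.    -0.002 -1.   ]]
{'fx': 344.693567638148, 'fy': 344.693567638148, 'cx': 313.74902984405895, 'cy': 241.51874474125685, 'hand_eye': array([[ 2.01364052e-04, -9.50126653e-01, -3.11864237e-01,
         7.99358719e-02],
       [ 9.99999740e-01, -2.48023762e-05,  7.21241396e-04,
         1.56920161e-04],
       [-6.93005648e-04, -3.11864301e-01,  9.50126401e-01,
        -1.43138793e-01],
       [ 0.00000000e+00,  0.00000000e+00,  0.00000000e+00,
         1.00000000e+00]])}
(0.4, 0.5, 0.25) [-280. -149.  -19.]
(0.5, 0.2, 0.25) [-444. -419.  -19.]
(0.5, -0.03, 0.25) [-494. -644.  -18.]
```

apply_moves --moves "-40 -21 0 0; -80 -43 0 0.05; -120 -64 0 0.1; -160 -85 0 0.15; -200 -110 0 0.2; -240 -140 0 0.25; -275 -175 0 0.3; -300 -215 0 0.35; -320 -255 0 0.387; -338 -298 0 0.387" --hand 0.5

```text
time: 1.1
ee_pos: [0.4243, 0.3403, 0.231]
orientation: [0.0, 0.3, 0.954, -0.0]
ft_force: [0.9, -0.1, 0.1]
finger_gap: 0.497
finger_force: 0.0
```

Run:
```python
from h import *
s=robot.read_state(); print(s['time'],s['ee_pos'],s['finger_gap'],rot(s).as_matrix().round(3))
print(shift(s,(.477,-.001,.15)).round(1))
```

```text
1.1 [0.42431756 0.34029996 0.23104265] 0.4967030315502363 [[-0.82   0.573  0.   ]
 [ 0.573  0.82  -0.   ]
 [-0.    -0.    -1.   ]]
[-238.6 -249.6   81.1]
```

apply_moves --moves "-30 -32 8 0; -60 -63 18 0; -90 -94 30 0; -120 -125 40 0; -150 -157 50 0; -180 -188 60 0; -210 -220 70 0; -238 -249 80 0; -238 -249 80 0; -238 -249 80 0"

```text
time: 2.1
ee_pos: [0.4762, 0.0006, 0.1509]
orientation: [-0.0, 0.301, 0.954, -0.0]
ft_force: [0.3, -0.0, 0.6]
finger_gap: 0.503
finger_force: 0.0
```

```bash
cat >> h.py <<'E'
def wrist_cam():
    s=robot.read_state(); p,d=robot.read_camera('wrist'); c=dict(robot.camera_params('wrist'))
    T=np.eye(4); T[:3,:3]=rot(s).as_matrix(); T[:3,3]=s['ee_pos']; M=np.linalg.inv(T@c['hand_eye'])
    c['R'],c['t']=M[:3,:3],M[:3,3]; return s,p,d,c
E
python3 - <<'E'
from h import *
s,p,d,c=wrist_cam(); cv2.imwrite('pics/w1.png',p[:,:,::-1]); np.savez('pics/w1.npz',p=p,d=d,R=c['R'],t=c['t'])
print(s['time'],s['ee_pos'],s['ft_force'])
print('plate',proj(c,(.5223,-.0322,.032)),'seat',proj(c,(.575,-.069,.026)))
E
```

```text
2.1 [0.47615758 0.00058248 0.15094758] [ 0.33804863 -0.04508727  0.61019828]
plate [313.03285375 298.53943375] seat [313.25062163 358.26993487]
```

View pics/w1.png

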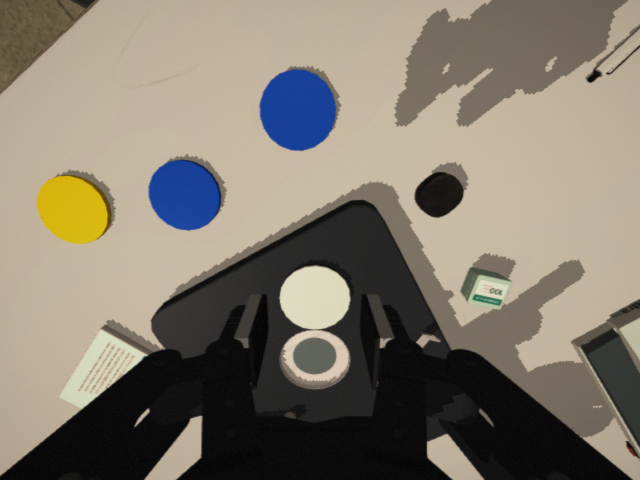

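Wrist view: plate at (315,298), seat at (315,359), fingers either side at (250,330) and (375,330). The blue and yellow discs are up at the left. The push line is well aligned.

Run:
```python
from h import *
f=np.load('pics/w1.npz'); p=f['p']; c=dict(robot.camera_params('wrist'),R=f['R'],t=f['t'])
g=p.astype(int).min(2)
m=(g>165).astype(np.uint8)*255; m[:,:270]=0; m[:,360:]=0; m[:255]=0; m[395:]=0; m[329:]=0
k=max(cv2.findContours(m,0,cv2.CHAIN_APPROX_NONE)[0],key=cv2.contourArea)
k=np.array([q for q in k if q[0][1]<327]); (u,v),wh,a=cv2.fitEllipse(k); P=cast(c,u,v,.032); print('plate',u,v,wh,P)
m=(g>110).astype(np.uint8)*255; m[:,:276]=0; m[:,354:]=0; m[:332]=0; m[395:]=0
k=max(cv2.findContours(m,0,cv2.CHAIN_APPROX_NONE)[0],key=cv2.contourArea)
(u,v),wh,a=cv2.fitEllipse(cv2.convexHull(k)); S=cast(c,u,v,.026); print('seat',u,v,wh,S)
d=S[:2]-P[:2]; print(np.linalg.norm(d),np.degrees(np.arctan2(d[1],d[0])))
s=robot.read_state(); print('plate tool',shift(s,P),'seat tool',shift(s,S))
```

```text
plate 314.36181640625 297.3939208984375 (61.360130310058594, 68.43861389160156) [ 0.52206408 -0.03066181  0.032     ]
seat 315.65643310546875 356.4745178222656 (53.17182159423828, 67.75160217285156) [ 0.57467242 -0.06606905  0.026     ]
0.06341379977771644 -33.9419204953387
plate tool [-56.33896815  -0.70074922 119.0996173 ] seat tool [-119.74798882    0.35927637  125.05633163]
```

apply_moves --moves "-4 0 30 0; -8 0 60 0; -12 0 90 0; -12 0 110 0; -12 0 118 0; -12 0 120 0; -12 0 120 0; -12 0 120 0"

```text
time: 2.95
ee_pos: [0.487, -0.0045, 0.0323]
orientation: [0.001, 0.299, 0.954, 0.0]
ft_force: [0.2, 0.6, -0.9]
finger_gap: 0.495
finger_force: 0.0
```

apply_moves --moves "0 0 1 0; 0 0 2 0; 0 0 3 0; 0 0 4 0; 0 0 4 0; 0 0 4 0"

```text
time: 3.55
ee_pos: [0.4863, -0.0051, 0.0272]
orientation: [-0.0, 0.3, 0.954, -0.0]
ft_force: [-0.2, -0.3, -0.3]
finger_gap: 0.502
finger_force: 0.0
```

Run:
```python
from h import *
s,p,d,c=wrist_cam(); cv2.imwrite('pics/w2.png',p[:,:,::-1])
print(s['time'],s['ee_pos'],s['ft_force'])
```

```text
3.55 [ 0.48633834 -0.00510291  0.02724924] [-0.15836901 -0.32442333 -0.28529264]
```

View pics/w2.png

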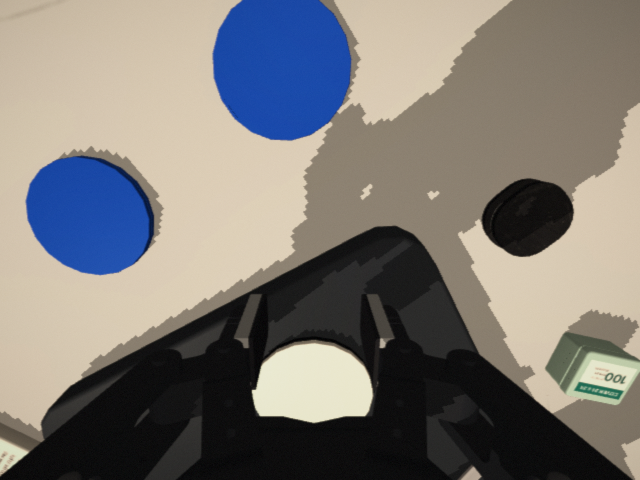

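The plate's rear edge is at row 342, and the fingertips (250,300) and (375,300) are behind it, still clear of the deck. I'll lower gently until they touch.

apply_moves --moves "0 0 1 0; 0 0 2 0; 0 0 2 0; 0 0 2 0"

```text
time: 4.0
ee_pos: [0.4863, -0.005, 0.0252]
orientation: [-0.0, 0.3, 0.954, -0.0]
ft_force: [0.5, -0.1, 0.4]
finger_gap: 0.499
finger_force: 0.0
```

apply_moves --moves "0 0 1 0; 0 0 1.5 0; 0 0 1.5 0; 0 0 1.5 0"

```text
time: 4.4
ee_pos: [0.4864, -0.0051, 0.0242]
orientation: [0.0, 0.3, 0.954, 0.0]
ft_force: [-0.6, 0.4, 6.1]
finger_gap: 0.495
finger_force: 2.7
```

apply_moves --moves "0 0 -2 0; 0 0 -2 0; -4 0 -2 0; -8 0 -2 0; -12 0 -2 0; -16 0 -2 0; -20 0 -2 0; -24 0 -2 0; -28 0 -2 0; -28 0 -2 0"

```text
time: 5.4
ee_pos: [0.5102, -0.0215, 0.0259]
orientation: [0.001, 0.3, 0.954, 0.0]
ft_force: [-0.1, 0.5, -0.5]
finger_gap: 0.496
finger_force: 0.0
```

```bash
cat > m.py <<'E'
from h import *
import sys
s,p,d,c=wrist_cam(); cv2.imwrite(f'pics/{sys.argv[1]}.png',p[:,:,::-1])
print(s['time'],s['ee_pos'],s['ft_force'])
p,d=robot.read_camera('scene'); cv2.imwrite(f'pics/{sys.argv[1]}s.png',p[:,:,::-1]); c=robot.camera_params('scene')
hsv=p.astype(int).min(2); m=(hsv>140).astype(np.uint8)*255; m[:222]=0;m[262:]=0;m[:,:290]=0;m[:,:]*=1;m[:,380:]=0
for k in cv2.findContours(m,0,cv2.CHAIN_APPROX_NONE)[0]:
    if cv2.contourArea(k)>80:
        (u,v),wh,a=cv2.fitEllipse(k); print(u,v,wh,cv2.contourArea(k),cast(c,u,v,.032),shift(s,cast(c,u,v,.032)))
a=cv2.resize(p[180:300,270:430],(640,480),interpolation=cv2.INTER_CUBIC); cv2.imwrite(f'pics/{sys.argv[1]}c.png',a[:,:,::-1])
E
python3 m.py p1
```

```text
5.4 [ 0.51017183 -0.02154217  0.02586841] [-0.1390746   0.46536913 -0.53968206]
325.77435302734375 235.5696258544922 (21.79983901977539, 23.159780502319336) 379.0 [ 0.539903   -0.04395946  0.032     ] [-37.21675548  -1.36301257  -6.09333327]
```

View pics/p1c.png

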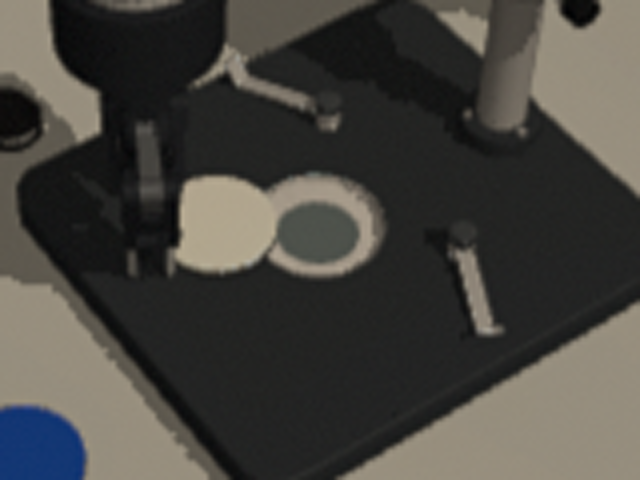

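Scene crop: the plate (225,225) is sliding straight toward the seat (320,225), with its edge overlapping the ring. I'll keep pushing.

apply_moves --moves "-4 0 0 0; -8 0 0 0; -12 0 0 0; -16 0 0 0; -20 0 0 0; -24 0 0 0; -28 0 0 0; -32 0 0 0; -35 0 0 0; -35 0 0 0"

```text
time: 6.5
ee_pos: [0.5387, -0.0415, 0.0259]
orientation: [0.0, 0.3, 0.954, -0.0]
ft_force: [-0.2, -0.3, -0.2]
finger_gap: 0.5
finger_force: 0.0
```

apply_moves --moves "-2 0 0 0; -4 0 0 0; -6 0 0 0; -8 0 0 0; -10 0 0 0; -10 0 0 0"

```text
time: 7.1
ee_pos: [0.5467, -0.0471, 0.0258]
orientation: [0.0, 0.3, 0.954, -0.0]
ft_force: [0.3, -0.3, -0.4]
finger_gap: 0.498
finger_force: 0.0
```

```bash
python3 m.py p2
```

```text
7.1 [ 0.5466841  -0.0470762   0.02584237] [ 0.27098529 -0.26013535 -0.36489932]
349.5129089355469 235.1555633544922 (21.278913497924805, 22.037036895751953) 331.0 [ 0.57541772 -0.07264893  0.032     ] [-38.20114081  -4.53215093  -6.13471404]
```

View pics/p2c.png

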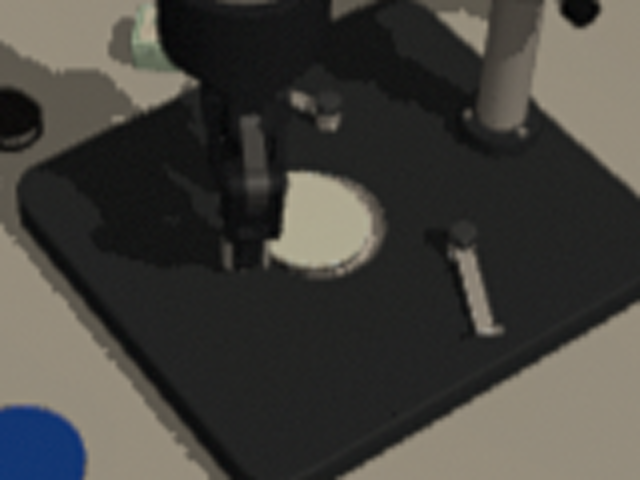

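The plate (320,222 in the crop) is nearly filling the seat, with a thin rim still showing at its far and right sides. I'll push a little further, back off and check level with depth.

apply_moves --moves "-2 0 0 0; -4 0 0 0; -6 0 0 0; -6 0 0 0"

```text
time: 7.6
ee_pos: [0.5517, -0.0505, 0.0259]
orientation: [0.0, 0.3, 0.954, 0.0]
ft_force: [0.2, 0.5, 0.2]
finger_gap: 0.499
finger_force: 0.0
```

apply_moves --moves "6 0 -5 0; 16 0 -20 0; 26 0 -40 0; 36 0 -70 0; 45 0 -105 0; 45 0 -130 0; 45 0 -130 0; 45 0 -130 0" --hand 1

```text
time: 8.4
ee_pos: [0.5141, -0.0241, 0.1563]
orientation: [0.0, 0.299, 0.954, 0.0]
ft_force: [-0.1, -0.2, 0.0]
finger_gap: -0.002
finger_force: 0.0
```

```bash
cat > fl.py <<'E'
from h import *
import sys
s,p,d,c=wrist_cam(); cv2.imwrite(f'pics/{sys.argv[1]}w.png',p[:,:,::-1]); print(s['time'],s['ee_pos'],s['ft_force'])
def cloud(p,d,c):
    v,u=np.mgrid[:480,:640]; X=np.stack([(u-c['cx'])/c['fx']*d,(v-c['cy'])/c['fy']*d,d],-1)
    return (X-c['t'])@c['R']
def fit(q): 
    A=np.c_[q[:,:2]-q[:,:2].mean(0),np.ones(len(q))]; return np.linalg.lstsq(A,q[:,2],rcond=None)[0].round(4)
for nm in ['wrist','scene','top']:
    if nm!='wrist': p,d=robot.read_camera(nm); c=robot.camera_params(nm)
    W=cloud(p,d,c); r=np.hypot(W[...,0]-.575,W[...,1]+.068)
    ok=(d>0)&(abs(W[...,2]-.025)<.015)
    g=p.astype(int).min(2)
    pl=ok&(r<.024)&(g>120); dk=ok&(r>.036)&(r<.06)&(g<80)
    if pl.sum()>50: print(nm,pl.sum(),'plate',fit(W[pl]),'deck',fit(W[dk]) if dk.sum()>50 else dk.sum())
    m=((r<.040)&(g>150)&(d>0)).astype(np.uint8)*255
    ks=cv2.findContours(m,0,cv2.CHAIN_APPROX_NONE)[0]
    if ks:
        k=max(ks,key=cv2.contourArea)
        if len(k)>5: (u,v),wh,a=cv2.fitEllipse(k); print('  ellipse',u,v,wh,cast(c,u,v,.026))
    if nm=='top': cv2.imwrite(f'pics/{sys.argv[1]}t.png',cv2.resize(p[140:240,270:400],(780,600),interpolation=cv2.INTER_CUBIC)[:,:,::-1])
E
python3 fl.py f1
```

```text
8.4 [ 0.51405159 -0.02412529  0.15634092] [-0.07594293 -0.19070846  0.01566828]
wrist 242 plate [-0.0024  0.0019  0.0265] deck [0.     0.0007 0.0265]
  ellipse 312.38763427734375 312.0506286621094 (53.754093170166016, 63.73167037963867) [ 0.5762114  -0.06827368  0.026     ]
scene 364 plate [ 0.0031 -0.0002  0.0262] deck [0.0012 0.0026 0.0261]
top 598 plate [ 0.0048 -0.0022  0.0273] deck [-0.0018 -0.0033  0.0273]
  ellipse 324.4941711425781 193.99905395507812 (32.2896728515625, 35.365116119384766) [ 0.57554691 -0.0715615   0.026     ]
```

View pics/f1w.png

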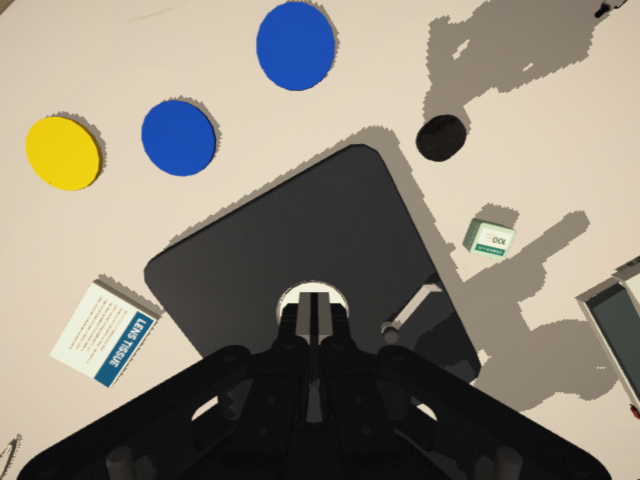

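Plate and deck heights agree in all three views (slopes below 0.01), so the plate is flush and centred at (.576,-.070). In the wrist view the left clip leaf runs (390,330)→(435,288). Now I'll plan the clip sweeps.

```bash
cat > clip.py <<'E'
from h import *
import sys
# usage: clip.py side z clear phi1 phi2 n  : rows sweeping the finger behind a leaf at joint angles phi1..phi2
side=sys.argv[1]; z,clear,q1,q2=map(float,sys.argv[2:6]); n=int(sys.argv[6])
yaw=np.radians(-5.5); sg=1 if side=='L' else -1
piv=np.array([.624,-.0215]) if side=='L' else np.array([.6147,-.1265])
s=robot.read_state(); M=rot(s).as_matrix(); rho=.048
for q in np.linspace(q1,q2,n):
    a=yaw+sg*(np.radians(105)+q); e=np.array([np.cos(a),np.sin(a)]); nn=sg*np.array([e[1],-e[0]])
    k=M[:2,:2].T@nn; off=.0045+.011*abs(k[0])+.010*abs(k[1])+clear/1000
    P=piv+rho*e+off*nn; print(round(q,2),shift(s,[*P,z]).round().astype(int),P.round(3))
E
python3 clip.py L .12 8 0.1 0.1 1
```

```text
0.1 [-70 117  34] [0.638 0.032]
```

apply_moves --moves "-15 25 5 0; -30 50 10 0; -45 75 20 0; -60 100 30 0; -70 117 35 0; -70 117 60 0; -70 117 85 0; -70 117 100 0; -70 117 100 0"

```text
time: 9.45
ee_pos: [0.6359, 0.0312, 0.0525]
orientation: [-0.003, 0.3, 0.954, -0.001]
ft_force: [-0.4, 0.4, 0.3]
finger_gap: 0.002
finger_force: 0.0
```

```bash
python3 - <<'E'
from h import *
s,p,d,c=wrist_cam(); cv2.imwrite('pics/c1.png',p[:,:,::-1]); print(s['ee_pos'],s['ft_force'])
print(proj(c,(.624,-.0215,.043)),proj(c,[s['ee_pos'][0],s['ee_pos'][1],.03]))
E
python3 clip.py L .029 8 0.1 0.1 1;python3 clip.py L .029 0 0.2 1.2 10
```

```text
[0.63586961 0.03121652 0.05245673] [-0.44967021  0.42241015  0.28063061]
[215.48253789 335.10768316] [313.37177232 287.89408954]
0.1 [ 0  1 25] [0.638 0.032]
0.2 [10 -8 25] [0.625 0.03 ]
0.31 [ 15 -12  25] [0.618 0.03 ]
0.42 [ 19 -17  25] [0.612 0.028]
0.53 [ 23 -22  25] [0.606 0.026]
0.64 [ 26 -28  25] [0.6   0.023]
0.76 [ 28 -34  25] [0.595 0.019]
0.87 [ 30 -39  25] [0.591 0.016]
0.98 [ 31 -43  25] [0.587 0.013]
1.09 [ 32 -48  25] [0.584 0.01 ]
1.2 [ 32 -53  25] [0.581 0.006]
```

View pics/c1.png

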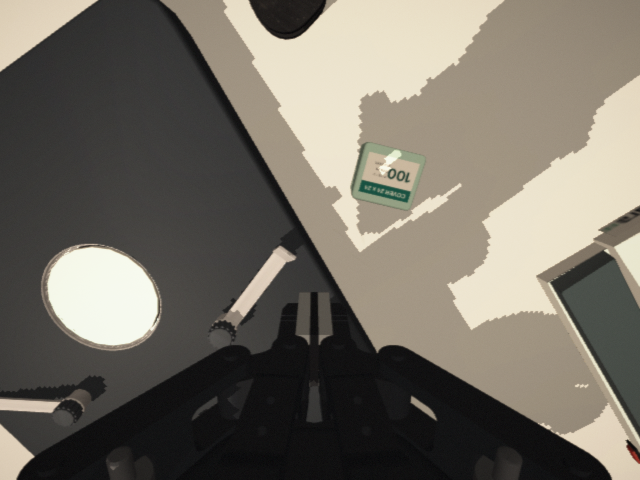

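The plate fills the seat evenly at (101,297). The left leaf runs from the screw (222,333) to the tab (288,250), and the shut fingertips (313,300) are on its back side, clear of it. Lower and sweep.

apply_moves --moves "0 1 12 0; 0 1 24 0; 0 1 24 0; 10 -8 24 0; 15 -12 24 0; 19 -17 24 0; 23 -22 24 0; 26 -28 24 0; 28 -34 24 0; 30 -39 24 0"

```text
time: 10.5
ee_pos: [0.5921, 0.0159, 0.032]
orientation: [0.001, 0.3, 0.954, 0.0]
ft_force: [2.3, -0.7, -0.2]
finger_gap: -0.005
finger_force: 1.5
```

```bash
python3 clip.py L .029 0 0.87 2.1 11
```

```text
0.87 [ 1 -1  3] [0.591 0.016]
0.99 [ 3 -6  3] [0.587 0.013]
1.12 [  4 -11   3] [0.583 0.009]
1.24 [  4 -16   3] [0.58  0.004]
1.36 [  3 -22   3] [ 0.577 -0.001]
1.48 [  2 -28   3] [ 0.575 -0.006]
1.61 [  0 -34   3] [ 0.573 -0.012]
1.73 [ -3 -40   3] [ 0.572 -0.019]
1.85 [ -7 -45   3] [ 0.573 -0.025]
1.98 [-12 -50   3] [ 0.574 -0.032]
2.1 [-18 -54   3] [ 0.576 -0.039]
```

apply_moves --moves "2 -6 2 0; 3 -11 2 0; 3 -16 2 0; 2 -22 2 0; 1 -28 2 0; -1 -34 2 0; -4 -40 2 0; -8 -45 2 0; -13 -50 2 0; -13 -50 2 0"

```text
time: 11.5
ee_pos: [0.5828, -0.0316, 0.0321]
orientation: [0.008, 0.3, 0.954, 0.003]
ft_force: [9.8, 2.2, 3.4]
finger_gap: -0.001
finger_force: 5.5
```

apply_moves --moves "-2 -2 0 0; -4 -3 0 0; -5 -4 0 0; -5 -4 0 0"

```text
time: 11.9
ee_pos: [0.5842, -0.0358, 0.032]
orientation: [0.008, 0.299, 0.954, 0.003]
ft_force: [9.2, 2.6, 4.2]
finger_gap: -0.001
finger_force: 5.8
```

```bash
python3 m.py l1
```

```text
11.9 [ 0.58417059 -0.03580847  0.03200621] [9.17621125 2.62324518 4.19273686]
```

View pics/l1.png

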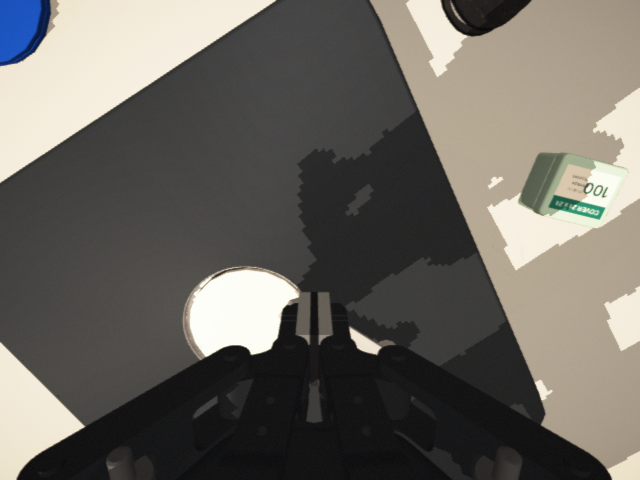

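The reaction force points toward the screw and z is held at 32 mm, so the fingertip has ridden up onto the leaf. I've used all ten views, so from here I check numerically: lift clear and measure the leaf's angle.

apply_moves --moves "-6 4 -2 0; -6 4 -12 0; 0 4 -40 0; 30 30 -80 0; 60 60 -110 0; 100 80 -110 0; 120 90 -110 0; 120 90 -110 0"

```text
time: 12.8
ee_pos: [0.5239, 0.1081, 0.1397]
orientation: [-0.003, 0.296, 0.955, -0.0]
ft_force: [-0.3, 0.0, 0.0]
finger_gap: -0.003
finger_force: 0.0
```

```bash
cat > ang.py <<'E'
from h import *
yaw=-5.5
for nm in ['top','scene','wrist']:
    if nm=='wrist': s,p,d,c=wrist_cam(); print(s['time'],s['ee_pos'],s['ft_force'])
    else: p,d=robot.read_camera(nm); c=robot.camera_params(nm)
    g=p.astype(np.float32).min(2)
    for side,piv,sg in [('L',(.624,-.0215),1),('R',(.6147,-.1265),-1)]:
        out=[]
        for r in (.012,.016,.020,.024,.028,.032,.036,.040,.045,.05):
            z=.026+.008-.005*r/.055
            a=np.radians(np.arange(60,260,1.)); v=[]
            for t in a:
                w=sg*t+np.radians(yaw); u=proj(c,(piv[0]+r*np.cos(w),piv[1]+r*np.sin(w),z))
                v.append(cv2.getRectSubPix(g,(1,1),(float(u[0]),float(u[1])))[0,0] if 0<u[0]<639 and 0<u[1]<479 else 0)
            v=np.array(v); k=v>95
            out.append((round(float(np.degrees(a[k]).mean())),int(k.sum()),int(v.max())) if k.any() else None)
        print(nm,side,out)
E
python3 ang.py; python3 fl.py f2
```

```text
top L [(216, 54, 163), (212, 40, 163), (212, 31, 163), (212, 26, 162), (210, 22, 163), (210, 20, 163), (210, 18, 165), (224, 44, 174), (228, 50, 184), (230, 51, 184)]
top R [(110, 53, 162), (112, 40, 160), (113, 31, 161), (114, 26, 161), (114, 21, 161), (114, 19, 162), (114, 18, 162), (190, 44, 164), (203, 57, 185), (206, 64, 185)]
scene L [(214, 34, 113), (213, 23, 113), (212, 20, 113), (212, 16, 114), (212, 14, 114), (212, 12, 117), (211, 13, 117), (224, 30, 116), (228, 46, 140), (233, 42, 138)]
scene R [(105, 37, 116), (109, 25, 115), (110, 20, 116), (112, 17, 116), (112, 14, 116), (113, 13, 117), (113, 11, 117), (190, 33, 136), (207, 48, 140), (212, 55, 139)]
12.9 [0.52669287 0.10376947 0.13963798] [ 0.43916055  0.10601192 -0.13906678]
wrist L [None, None, None, None, None, None, None, None, (246, 9, 175), (250, 7, 175)]
wrist R [None, None, None, None, None, None, None, None, None, None]
12.95 [0.52757999 0.10280701 0.13961739] [-0.1874766  -0.90005686  0.77795135]
wrist 339 plate [-0.0001  0.0015  0.0265] deck [-0.001   0.0003  0.0264]
  ellipse 174.20790100097656 366.3809814453125 (15.749792098999023, 50.32617950439453) [ 0.55574893 -0.06824778  0.026     ]
scene 360 plate [0.0043 0.0077 0.0261] deck [0.0012 0.002  0.0262]
top 626 plate [0.0062 0.0173 0.0274] deck [-0.0011 -0.0018  0.0274]
  ellipse 322.20086669921875 193.41485595703125 (32.93257522583008, 38.469818115234375) [ 0.57650265 -0.06768331  0.026     ]
```

Left leaf is at about 211°, so q≈1.85 against a stop of 2.10, and the plate is still flush. The sweep ran about 3 mm too high because I planned from an unsettled reading. I'll settle first, then push it the rest of the way.

apply_moves --moves "0 0 0 0; 0 0 0 0; 0 0 0 0"

```text
time: 13.4
ee_pos: [0.5287, 0.104, 0.1397]
orientation: [-0.0, 0.3, 0.954, -0.0]
ft_force: [-0.2, -1.0, -0.7]
finger_gap: -0.002
finger_force: 0.0
```

```bash
python3 -c "
from h import *; print(robot.read_state()['ee_pos'])"; python3 clip.py L .06 8 1.75 1.75 1; python3 clip.py L .0285 8 1.75 1.75 1; python3 clip.py L .0285 0 1.8 2.15 4
```

```text
[0.52872968 0.10403675 0.13972423]
1.75 [-100  -72   80] [ 0.57  -0.012]
1.75 [-100  -72  111] [ 0.57  -0.012]
1.8 [-108  -79  111] [ 0.572 -0.022]
1.92 [-112  -83  111] [ 0.573 -0.029]
2.03 [-117  -88  111] [ 0.574 -0.035]
2.15 [-123  -92  111] [ 0.577 -0.041]
```

apply_moves --moves "-35 -25 25 0; -70 -50 50 0; -100 -72 80 0; -100 -72 95 0; -100 -72 105 0; -100 -72 111 0; -100 -72 111 0; -104 -76 111 0; -108 -79 111 0; -112 -83 111 0"

```text
time: 14.4
ee_pos: [0.5738, -0.0276, 0.0297]
orientation: [0.001, 0.299, 0.954, 0.0]
ft_force: [-0.0, 0.8, 0.6]
finger_gap: 0.001
finger_force: 0.4
```

apply_moves --moves "-2 -2 0 0; -5 -5 0 0; -8 -7 0 0; -10 -8 0 0; -10 -8 0 0; -10 -8 0 0"

```text
time: 15.0
ee_pos: [0.5776, -0.0399, 0.029]
orientation: [0.001, 0.3, 0.954, 0.0]
ft_force: [2.6, 1.8, 0.2]
finger_gap: -0.0
finger_force: 1.4
```

apply_moves --moves "4 6 0 0; 8 10 -3 0; 12 14 -30 0; 30 40 -70 0; 60 80 -110 0; 80 110 -110 0; 80 110 -110 0; 80 110 -110 0; 80 110 -110 0; 80 110 -110 0"

```text
time: 16.0
ee_pos: [0.5729, 0.0939, 0.1381]
orientation: [-0.001, 0.301, 0.954, -0.001]
ft_force: [-0.7, -1.0, 0.2]
finger_gap: 0.006
finger_force: 0.0
```

```bash
python3 ang.py|head -4; python3 fl.py f3
```

```text
top L [(232, 51, 159), (230, 41, 161), (229, 31, 159), (228, 26, 162), (228, 22, 162), (227, 19, 164), (227, 19, 164), (230, 34, 166), (230, 46, 183), (229, 53, 183)]
top R [(110, 52, 159), (112, 40, 159), (112, 30, 160), (114, 26, 160), (114, 21, 161), (114, 19, 162), (115, 17, 162), (190, 44, 163), (202, 58, 185), (209, 62, 184)]
scene L [(236, 36, 122), (234, 25, 114), (229, 21, 116), (230, 18, 122), (230, 14, 116), (228, 13, 116), (228, 12, 116), (232, 19, 118), (231, 39, 140), (233, 36, 138)]
scene R [(104, 36, 116), (110, 24, 114), (110, 20, 115), (112, 17, 116), (112, 14, 116), (113, 13, 117), (113, 11, 118), (190, 33, 135), (207, 48, 139), (212, 55, 138)]
16.15 [0.57359742 0.09447813 0.13833963] [0.25436189 0.31549916 0.01387222]
wrist 1907 plate [0.0151 0.0143 0.0265] deck [0.0013 0.0007 0.0264]
  ellipse 160.20286560058594 341.7738342285156 (53.95406723022461, 72.4986343383789) [ 0.57535493 -0.06813125  0.026     ]
scene 345 plate [0.0017 0.002  0.0262] deck [-0.0004  0.0017  0.0262]
top 616 plate [0.0192 0.0224 0.0275] deck [0.0014 0.0005 0.0274]
  ellipse 322.941650390625 193.59881591796875 (33.092716217041016, 36.9504508972168) [ 0.57620204 -0.06893613  0.026     ]
```

Left clip is at its stop (≈227° against 225° nominal) and the plate is still flush. Now the right clip (q≈0.15).

apply_moves --moves "0 0 0 0; 0 0 0 0"

```text
time: 16.5
ee_pos: [0.5739, 0.096, 0.1388]
orientation: [-0.0, 0.3, 0.954, 0.0]
ft_force: [0.6, -0.4, -0.7]
finger_gap: 0.001
finger_force: 0.0
```

```bash
python3 - <<'E'
from h import *
s=robot.read_state(); print(s['ee_pos'])
for t in [(.55,-.03,.12),(.565,-.14,.12),(.6,-.185,.12)]: print(shift(s,t).round())
E
python3 clip.py R .06 12 0.1 0.1 1; python3 clip.py R .0285 12 0.1 0.1 1
```

```text
[0.57391832 0.09598663 0.13879037]
[ -52. -117.   19.]
[-128. -199.   19.]
[-182. -216.   19.]
0.1 [-196 -202   79] [ 0.619 -0.182]
0.1 [-196 -202  110] [ 0.619 -0.182]
```

apply_moves --moves "-20 -44 5 0; -38 -86 8 0; -60 -125 8 0; -95 -165 8 0; -128 -199 8 0; -165 -210 15 0; -196 -202 30 0; -196 -202 60 0; -196 -202 79 0; -196 -202 79 0"

```text
time: 17.5
ee_pos: [0.617, -0.1811, 0.0569]
orientation: [-0.003, 0.3, 0.954, -0.0]
ft_force: [-1.7, -0.3, 0.2]
finger_gap: -0.0
finger_force: 0.0
```

apply_moves --moves "0 0 10 0; 0 0 20 0; 0 0 31 0; 0 0 31 0; 0 0 31 0"

```text
time: 18.0
ee_pos: [0.6191, -0.1816, 0.0287]
orientation: [-0.0, 0.3, 0.954, -0.0]
ft_force: [0.3, -0.7, 0.2]
finger_gap: 0.0
finger_force: 0.0
```

```bash
python3 -c "
from h import *; print(robot.read_state()['ee_pos'])"; python3 clip.py R .0285 3 0.0 2.15 20
```

```text
[ 0.61905836 -0.18163228  0.02870899]
0.0 [3 1 0] [ 0.617 -0.179]
0.11 [ 9 -2  0] [ 0.611 -0.178]
0.23 [15 -5  0] [ 0.604 -0.177]
0.34 [20 -7  0] [ 0.599 -0.176]
0.45 [25 -8  0] [ 0.594 -0.174]
0.57 [30 -9  0] [ 0.589 -0.172]
0.68 [ 35 -10   0] [ 0.584 -0.17 ]
0.79 [ 41 -10   0] [ 0.58  -0.166]
0.91 [47 -9  0] [ 0.576 -0.162]
1.02 [52 -7  0] [ 0.572 -0.158]
1.13 [58 -5  0] [ 0.569 -0.153]
1.24 [63 -2  0] [ 0.566 -0.147]
1.36 [68  2  0] [ 0.564 -0.141]
1.47 [73  7  0] [ 0.563 -0.134]
1.58 [77 12  0] [ 0.563 -0.128]
1.7 [80 18  0] [ 0.563 -0.121]
1.81 [83 25  0] [ 0.565 -0.114]
1.92 [85 29  0] [ 0.566 -0.109]
2.04 [86 34  0] [ 0.568 -0.105]
2.15 [87 39  0] [ 0.57 -0.1 ]
```

apply_moves --moves "5 0 0 0; 10 -2 0 0; 15 -5 0 0; 20 -7 0 0; 25 -8 0 0; 30 -9 0 0; 35 -10 0 0; 41 -10 0 0; 47 -9 0 0; 52 -7 0 0"

```text
time: 19.0
ee_pos: [0.5728, -0.1574, 0.029]
orientation: [0.001, 0.3, 0.954, 0.0]
ft_force: [3.3, 0.9, 0.1]
finger_gap: -0.0
finger_force: 1.1
```

apply_moves --moves "6 2 0 0; 11 5 0 0; 16 9 0 0; 21 14 0 0; 25 19 0 0; 28 25 0 0; 31 32 0 0; 33 36 0 0; 34 41 0 0; 34 41 0 0"

```text
time: 20.0
ee_pos: [0.5719, -0.1052, 0.0296]
orientation: [0.004, 0.3, 0.954, 0.0]
ft_force: [5.0, -2.7, 0.5]
finger_gap: -0.003
finger_force: 2.5
```

```bash
python3 -c "
from h import *; print(robot.read_state()['ee_pos'])"; python3 ang.py|head -4;python3 clip.py R .0285 0 1.9 2.2 4
```

```text
[ 0.5718735  -0.10516578  0.0296385 ]
top L [None, None, None, None, None, None, None, None, None, None]
top R [None, None, None, (128, 20, 99), (118, 12, 109), (117, 13, 123), (122, 15, 114), (128, 8, 97), None, (144, 6, 104)]
scene L [(228, 20, 114), (229, 17, 114), (228, 18, 118), (229, 17, 116), (230, 14, 117), (228, 14, 118), (228, 12, 118), (232, 13, 121), (234, 11, 139), (234, 10, 139)]
scene R [(224, 24, 104), (210, 11, 102), (210, 2, 96), None, None, None, None, None, None, None]
1.9 [ 2 -4  1] [ 0.568 -0.108]
2.0 [3 0 1] [ 0.569 -0.104]
2.1 [4 4 1] [ 0.571 -0.1  ]
2.2 [4 8 1] [ 0.573 -0.096]
```

apply_moves --moves "2 -6 0 0; 4 -12 -3 0; 6 -20 -30 0; 30 -40 -70 0; 60 -60 -110 0; 90 -80 -110 0; 100 -90 -110 0; 100 -90 -110 0; 100 -90 -110 0"

```text
time: 21.05
ee_pos: [0.4354, -0.1208, 0.1385]
orientation: [-0.0, 0.299, 0.954, 0.0]
ft_force: [0.6, 0.0, 0.7]
finger_gap: -0.006
finger_force: 0.0
```

```bash
python3 ang.py|head -4;python3 fl.py f4; python3 clip.py R .06 8 1.75 1.75 1; python3 clip.py R .0285 0 1.8 2.2 5
```

```text
top L [(232, 55, 179), (230, 44, 180), (229, 33, 178), (228, 28, 180), (228, 24, 181), (227, 21, 181), (228, 20, 182), (229, 37, 184), (230, 47, 201), (230, 55, 203)]
top R [(201, 59, 173), (202, 43, 174), (203, 35, 175), (204, 27, 160), None, None, None, (236, 19, 160), (240, 26, 202), (240, 30, 203)]
scene L [(236, 37, 128), (234, 26, 119), (230, 22, 120), (230, 18, 128), (230, 15, 121), (228, 14, 121), (228, 12, 122), (232, 19, 123), (231, 39, 147), (233, 36, 144)]
scene R [(212, 32, 112), (208, 27, 114), (208, 18, 110), (208, 19, 114), (206, 15, 116), (206, 14, 115), (205, 11, 119), (220, 36, 142), (224, 48, 145), (228, 50, 144)]
21.2 [ 0.43642317 -0.12108103  0.13841732] [0.0371281  0.01960957 0.16984853]
wrist 2078 plate [0.0114 0.0119 0.0268] deck [0.0008 0.0004 0.0267]
  ellipse 460.94873046875 331.8711853027344 (59.215206146240234, 69.86446380615234) [ 0.57835741 -0.06610706  0.026     ]
scene 323 plate [0.0006 0.0096 0.0261] deck [-0.0016  0.0009  0.0262]
top 473 plate [0.0129 0.0321 0.0277] deck [-0.0015 -0.0006  0.0274]
  ellipse 318.86492919921875 190.97837829589844 (29.33289909362793, 36.144927978515625) [ 0.58062854 -0.06198184  0.026     ]
1.75 [-104   71   78] [ 0.562 -0.122]
1.8 [-102   82  110] [ 0.567 -0.112]
1.9 [-101   87  110] [ 0.568 -0.108]
2.0 [-100   91  110] [ 0.569 -0.104]
2.1 [-99  95 110] [ 0.571 -0.1  ]
2.2 [-99  99 110] [ 0.573 -0.096]
```

Right leaf is at about 205° (q≈1.75). One more short push, as on the left.

apply_moves --moves "0 0 0 0; 0 0 0 0"

```text
time: 21.55
ee_pos: [0.4348, -0.1213, 0.1387]
orientation: [-0.0, 0.3, 0.954, -0.0]
ft_force: [0.3, 0.6, 0.0]
finger_gap: 0.0
finger_force: 0.0
```

```bash
python3 clip.py R .0285 9 1.6 1.6 1; python3 clip.py R .0285 0 1.7 2.3 6
```

```text
1.6 [-109   63  110] [ 0.561 -0.132]
1.7 [-105   77  110] [ 0.565 -0.118]
1.82 [-103   84  110] [ 0.567 -0.111]
1.94 [-101   89  110] [ 0.568 -0.106]
2.06 [-100   94  110] [ 0.57  -0.102]
2.18 [-99  99 110] [ 0.573 -0.097]
2.3 [-100  104  110] [ 0.576 -0.093]
```

apply_moves --moves "-38 22 30 0; -76 44 60 0; -112 63 85 0; -112 63 100 0; -112 63 110 0; -112 63 110 0; -110 70 110 0; -109 77 110 0; -107 84 110 0; -105 89 110 0"

```text
time: 22.55
ee_pos: [0.5721, -0.1074, 0.0296]
orientation: [0.001, 0.299, 0.954, 0.0]
ft_force: [-0.3, -0.9, -0.0]
finger_gap: -0.002
finger_force: 0.5
```

apply_moves --moves "1 4 0 0; 1 8 0 0; 1 12 0 0; 0 15 0 0; 0 15 0 0; 0 15 0 0"

```text
time: 23.15
ee_pos: [0.5785, -0.0986, 0.029]
orientation: [-0.001, 0.301, 0.954, -0.002]
ft_force: [-2.4, -6.1, 5.6]
finger_gap: -0.001
finger_force: 4.2
```

apply_moves --moves "2 -6 0 0; 4 -12 -3 0; 6 -20 -30 0; 30 -40 -70 0; 60 -60 -110 0; 90 -80 -110 0; 100 -90 -110 0; 100 -90 -110 0; 100 -90 -110 0"

```text
time: 24.05
ee_pos: [0.4477, -0.1123, 0.1386]
orientation: [0.0, 0.299, 0.954, 0.0]
ft_force: [0.7, 0.3, 0.4]
finger_gap: 0.0
finger_force: 0.0
```

```bash
python3 ang.py|head -4;python3 fl.py f5
```

```text
top L [(232, 55, 181), (230, 45, 183), (230, 34, 181), (228, 29, 183), (228, 24, 183), (227, 21, 184), (228, 21, 185), (230, 38, 186), (230, 47, 204), (226, 48, 199)]
top R [(220, 57, 175), (223, 41, 171), (232, 12, 117), None, None, None, None, None, None, None]
scene L [(236, 37, 127), (234, 26, 119), (230, 22, 120), (230, 18, 127), (230, 15, 120), (228, 14, 121), (228, 12, 121), (232, 19, 123), (231, 39, 147), (233, 36, 143)]
scene R [(232, 29, 109), (230, 27, 109), (228, 22, 111), (226, 18, 111), (226, 12, 111), (226, 11, 110), (226, 11, 109), (229, 21, 122), (229, 39, 144), (230, 48, 144)]
24.2 [ 0.44857587 -0.11244952  0.13840541] [ 0.34213137  1.02656384 -0.03636354]
wrist 2142 plate [0.0168 0.0008 0.0268] deck [0.0008 0.0009 0.0266]
  ellipse 444.66876220703125 326.4993896484375 (58.379337310791016, 73.28871154785156) [ 0.57792342 -0.06640328  0.026     ]
scene 292 plate [ 0.0281 -0.0058  0.0263] deck [0.0002 0.0002 0.0262]
top 64 plate [ 0.1181 -0.0931  0.0288] deck [-0.0069 -0.0043  0.0273]
  ellipse 310.808349609375 185.66702270507812 (12.8433256149292, 28.988018035888672) [ 0.58963042 -0.04819491  0.026     ]
```

Both clips measure about 226–228°, at the stops. Last check on the front half of the plate, where no leaf covers it, then hand in.

Run:
```python
from fl import *
s,p,d,c=wrist_cam(); W=cloud(p,d,c); g=p.astype(int).min(2); r=np.hypot(W[...,0]-.575,W[...,1]+.068)
k=(d>0)&(r<.027)&(g>120)&(W[...,0]<.57); q=fit(W[k]); k2=(d>0)&(r>.036)&(r<.05)&(g<80)&(abs(W[...,2]-.026)<.005); q2=fit(W[k2]); print(k.sum(),q,q2,s['ft_force'])
if abs(q[2]-q2[2])<.001 and np.hypot(*q[:2])<.03: print('finish',robot.finish_job())
```

```text
Traceback (most recent call last):
  File "fl.py", line 3, in <module>
    s,p,d,c=wrist_cam(); cv2.imwrite(f'pics/{sys.argv[1]}w.png',p[:,:,::-1]); print(s['time'],s['ee_pos'],s['ft_force'])
                                             ~~~~~~~~^^^
IndexError: list index out of range
```

```bash
python3 - z <<'E'
from fl import *
s,p,d,c=wrist_cam(); W=cloud(p,d,c); g=p.astype(int).min(2); r=np.hypot(W[...,0]-.575,W[...,1]+.068)
k=(d>0)&(r<.027)&(g>120)&(W[...,0]<.57); q=fit(W[k]); k2=(d>0)&(r>.036)&(r<.05)&(g<80)&(abs(W[...,2]-.026)<.005); q2=fit(W[k2]); print(k.sum(),q,q2,s['ft_force'])
if abs(q[2]-q2[2])<.001 and np.hypot(*q[:2])<.03: print('finish',robot.finish_job())
E
```

```text
24.4 [ 0.44739888 -0.11260713  0.13846431] [0.4293446  0.26774528 0.25895682]
wrist 2128 plate [0.0136 0.0057 0.0268] deck [0.001  0.0011 0.0266]
  ellipse 445.74066162109375 327.2342834472656 (57.787818908691406, 73.20098876953125) [ 0.57777431 -0.06624106  0.026     ]
scene 301 plate [ 0.0188 -0.0005  0.0264] deck [0.0014 0.0024 0.0262]
top 78 plate [ 0.096  -0.0008  0.0288] deck [0.002  0.0019 0.0273]
  ellipse 311.2308654785156 185.6085968017578 (13.022726058959961, 29.557594299316406) [ 0.58974035 -0.04890615  0.026     ]
1103 [-0.0011  0.0032  0.0266] [0.0005 0.0007 0.0266] [-0.36679707 -0.20272683  0.97408638]
the job is handed in; nothing more can be done
finish None
```

The plate lies flush in its seat and both clips measure at their inner stops over it; the job was handed in at about 24.6 s with the arm clear, and no verdict came back.

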